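Prop the drying cabinet's door ajar with its stay

TASK

Prop the door of the steel drying cabinet ajar so that it can air: lift the perforated stay bar by its knob and drop its third hole, counting from the door, over the upright peg on the cabinet roof, so that the bar lies down flat with the peg through that hole. Feel for the peg gently, never forcing the bar against it, then let go of the bar. Leave the jars, cup and bowl where they stand.

Things in the scene. Friction and masses are not known exactly. Their poses are not given: they have to be found in the camera images.
- door (a joint): Opening angle (rad, 0 shut, to 1.2) of the cabinet's glazed door, 300 wide, 150 high, hinged on a vertical axis at its left end seen from the robot; it opens towards the robot. It stays where it is left; moving it takes 0.25 N m (1 to 2 N at the stay's pivot), and the stay drags it along. With the third hole on the peg it stands open about 0.35 to 0.65 rad.
- door_hinge (a point): Point on the door's hinge axis at the height of the bar's underside (176 above the table). The stay's pivot is on the door's top edge 200 mm from this axis, so it moves on a circle of 200 mm radius about it.
- stay: Flat aluminium stay bar, 298 x 30 x 5 mm. Origin on its pivot on the door's top edge, at the bar's underside; x along the bar to its free end, z up. It swivels freely in plan and lifts up to 0.6 rad; let go, it falls back to level, underside 6 mm above the roof. Four round 14 mm holes at x = 85, 131, 177, 223; bar ends at x = 280. Mass about 0.22 kg. Carrying the knob sets bar and door.
- stay_knob (a point): Centre (half-way up) of the bar's upright round black knob, 22 diameter, standing 44 high on the bar at x = 258 from the pivot, near the free end; 27 mm above the bar's underside, 33 mm above the roof when the bar lies flat. Made to be pinched from above. With the knob gripped, the peg can feel up to 3 times the push felt here.
- stay_hole (a point): Centre of the third hole from the door (x = 177 mm along the bar), at the bar's underside.
- foot: Aluminium foot plate 70 x 26 x 3 fixed on the roof; origin at its underside, mid-slot, 170 above the table; x along the slot, away from the door. It carries the rigid upright steel peg: 10 diameter, flat top, tip 19 above the roof, clamped on the slot's centre line (y = 0) up to 19 mm either way of this origin: not measured, look or feel. Over 40 N between bar and peg is too much.
- cabinet: Steel cabinet, 280 deep (x), 360 wide (y), 170 high, fixed to the table; origin under its centre, its open front and door face -x of its frame, towards the robot; the shut door runs along its y axis, and the foot is mounted parallel to it (same axes).
- spice_jar: small round amber spice jar with a black lid, 44 across, 65 high, on the cabinet roof; bystander; origin under its centre
- cup: white paper cup, 60 across, 75 high, on the cabinet roof; bystander; origin under its centre
- sauce_jar: jar with a red lid, 72 across, 100 high, left of the cabinet; bystander; origin under its centre
- bowl: steel bowl, 150 across, 60 high, right of the cabinet; bystander; origin under its centre

How it is judged:
On the way, in this order (a step that is already met when the one before it is completed fails the run):
1. the stay is lifted clear of the roof (z of stay_hole in the frame of foot above 0.016 m), for 0.2 s.
2. the third hole is down over the peg (z of stay_hole in the frame of foot below 0.009 m and x of stay_hole in the frame of foot between -0.022 and 0.022 m and y of stay_hole in the frame of foot between -0.006 and 0.006 m), for 0.2 s.
At the end, for the whole second after the job is handed in: The bar lies flat (within 0.03 rad), the peg through its third hole: there the underside is less than 9 mm above the roof and the hole within 22 mm of mid-slot along the slot and 6 mm across it; bar released, door at rest (all of step 2 and angle between stay's own z axis and vertical below 0.03 rad and contact force between stay and the fingers below 0.1 N and velocity of joint door between -0.02 and 0.02 rad/s); the robot touches nothing.
It fails at once if bar and peg pressed on each other with more than 40 N (contact force between stay and foot above 40 N).
It fails at once if a bystander (jar, cup, bowl) is moved more than 20 mm (distance of any of spice_jar, cup, sauce_jar, bowl from where it was at the start of the episode above 0.02 m).
It also fails if it takes over 61 s, if anything falls off the work surface, if the arm or the gripper's body presses on something with over 40 N, if the wrist force passes 120 N, or if a joint passes its speed limit or range.

ROBOT

A 6-joint arm with a two-finger parallel gripper is mounted at the origin on the work surface. World frame = base frame: x ahead of the robot, y to its left, z up, the work surface at z = 0. Lengths are in m, angles in rad, forces in N, time in s.
With the tool pointing down it reaches from about 0.35 to 0.975 m from the base axis. Payload 4.9 kg.
Tool frame: the origin (TCP) lies midway between the tips of the shut fingers; the grasp point (between the pads) lies 19 mm behind it; z points along the fingers, y is the line along which they close (so a half turn about z gives the same grasp; the last joint's range is limited). The gripper opens to 85 mm and grips with 20 to 120 N. Pads are 22 mm wide; open, the fingers measure 114 mm over their backs; the gripper's body (76 mm by 85 mm) begins 54 mm behind the grasp point. The pads swing forward as they close: fully open they stand 13 mm farther back than shut.
Start: joints at [-1.392, 0.053, 1.613, -0, 1.476, -0.119], TCP at [0.183, -0.597, 0.231] pointing down, gripper open.
Joint ranges: [-3.01, 3.01], [-1.01, 2.22], [0.06, 2.58], [-1.02, 4.17], [0.09, 2.62], [-3.14, 3.14]. Speed limits (rad/s): [2.57, 2.57, 3.14, 3.14, 3.14, 3.14].

INTERFACE

Orientations are given as a unit quaternion [w, x, y, z].
In Python, from plant import * gives the robot as it stands.
- The arm moves only by the tool jog_arm, never from a script. Its argument "targets" is a list of rows, each a list of 3 entries, a list of its own where there are three numbers: the shift along the tool's x, y, z in units of 25 mm (1.0 is 25 mm), then the turn, a rotation vector about the tool's x, y, z in units of 8 degrees (1.0 is 8 degrees), then the opening in per cent of the stroke, from 0 (shut) to 100 (fully open). A call has 1 to 8 rows; each row is the pose to reach, as a shift and turn from the pose commanded when the call began, along the tool's axes at that moment; what a row does not reach only later rows make up. A row lasts 1/8 s, in which the tool goes at most 62.5 mm and 10.7 degrees, less where a joint would pass 70% of its speed; a pose out of reach is approached as far as the arm can. A call with a gripper value outside its range is refused whole. The fingers move at their own pace and stop on an object; the grip force is fixed at half the most. Time passes only in rows, so rows that repeat a pose let the fingers close. It gives the time, the measured TCP pose, the force, the opening and the grip force at its end, in the units of the state.
- state(): the state, without advancing time (a new reading comes with each control period).
- grab_frame(name): name is "scene" or "top" or "wrist"; returns (picture, depth): 400x640x3 uint8, red, green, blue; 400x640 float32, m along the optical axis (not along the pixel's ray), 0 where there is no reading.
- camera_params(name): a dict with "fovy" (degrees; the focal length in pixels is half the picture's height over the tangent of half this angle, whatever the lens; pixels are square), "cx", "cy" (the principal point, pixels), "dist" ([k1, k2, p1, p2, k3] as OpenCV has them; the pictures are not rectified), "rvec" (rotation vector, rad) and "tvec" (3), from world to camera coordinates, as OpenCV has them; the wrist camera has in their place "hand_eye" (4x4, takes a point from camera to tool coordinates, whose origin is the TCP and whose axes are the flange's). Camera axes: x right, y down, z forward; pixel columns grow to the right and rows downward; lengths in m; the calibration is good to about 2 mm. A picture is of the moment at which its call begins: read the wrist's pose just before it. camera_params takes no time and is no camera call.
- job_done(): hands the job in; it is judged then, once.
The state is a dict: "time": time; "joint_pos": joint angles; "joint_vel": joint speeds; "joint_efforts": joint torques, N m; "tool_pos": TCP position; "tool_rot": TCP orientation; "contact_force": force on the tool from outside, world axes, zero at the start; "ft_torque": the same for the moment, N m; "gripper_width": opening from 0.0 (shut) to 1.0 (fully open); "grasp_force": force on a finger pad.
Only numpy, scipy, OpenCV 4.12 (cv2) and the standard library are available. Lean on these libraries where they do the work, as an engineer would, in place of code of your own. Each camera call takes 0.05 s, during which the arm holds its last target. There are 200 camera calls.

## Working session

There is one attempt and no reset: what is moved stays moved. The work goes in short steps, Python scripts to look and compute and a tool call to move; the robot and the scene stay as the last step left them, time stands still between calls to the robot, and variables do not carry over. Pictures are saved under pics/ and viewed, at most 10 in all, crops included, and the job is handed in when it is done.

Besides the shell and the picture viewer there is one more tool, called after "Emit:" in YAML: its name, and indented under it one key for each argument. jog_arm: Moves the arm, as the interface text tells. Its arguments: {"type":"object","properties":{"targets":{"type":"array"}},"required":["targets"]}

```bash
mkdir -p pics
cat > h.py <<'E'
from plant import *
import numpy as np, cv2
from scipy.spatial.transform import Rotation as R
def K(p):
    f=200/np.tan(np.radians(p["fovy"])/2); return np.array([[f,0,p["cx"]],[0,f,p["cy"]],[0,0,1.]])
def ray(p,uv,T=None):
    n=cv2.undistortPoints(np.array([[uv]],float),K(p),np.array(p["dist"],float))[0,0]
    d=np.array([n[0],n[1],1.])
    if T is None:
        r=cv2.Rodrigues(np.array(p["rvec"],float))[0]; return -r.T@np.ravel(p["tvec"]), r.T@d
    return T[:3,3],T[:3,:3]@d
def atz(p,uv,z,T=None):
    o,d=ray(p,uv,T); return o+d*(z-o[2])/d[2]
def wristT(p,s):
    q=s["tool_rot"];M=np.eye(4);M[:3,:3]=R.from_quat([q[1],q[2],q[3],q[0]]).as_matrix();M[:3,3]=s["tool_pos"]
    return M@np.array(p["hand_eye"])
def snap(n,fn):
    s=state();im,d=grab_frame(n);cv2.imwrite(f"pics/{fn}.png",im[:,:,::-1]);np.save(f"pics/{fn}.npy",d);return s,im,d
E
python3 - <<'E'
from h import *
s,_,_=snap("top","top1");snap("scene","scene1")
print(s)
E
```

```text
{'time': 0.0, 'joint_pos': array([-1.39201342e+00,  5.33797759e-02,  1.61428523e+00,  1.55272131e-05,
        1.47602526e+00, -1.18990097e-01]), 'joint_vel': array([ 1.08465242e-03, -3.45854064e-04, -8.97897273e-04,  6.35746219e-05,
        1.43912894e-04, -1.46719469e-04]), 'joint_efforts': array([-5.15281699e-04, -3.93682837e+01, -3.70177174e+01, -1.12073419e-04,
        7.12594439e-03, -3.05260073e-06]), 'tool_pos': array([ 0.18326834, -0.59687157,  0.23005406]), 'tool_rot': array([-1.04857115e-03,  9.88936430e-01,  1.48336232e-01, -2.36264050e-05]), 'contact_force': array([-0.23571842,  0.06655508,  0.49692319]), 'ft_torque': array([0.02816523, 0.03777021, 0.00455173]), 'grasp_force': 0.0, 'gripper_width': 1.0028689796856558}
```

View pics/top1.png

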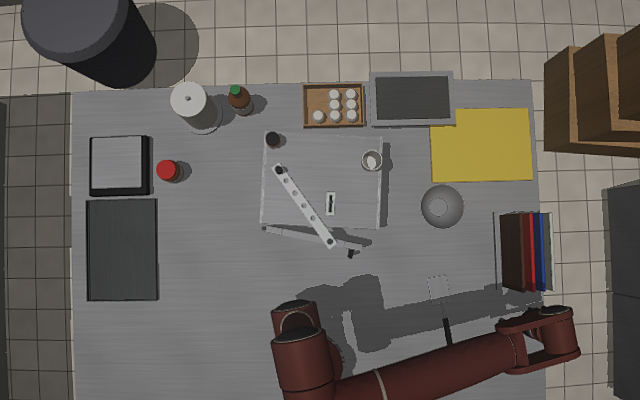

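View pics/scene1.png

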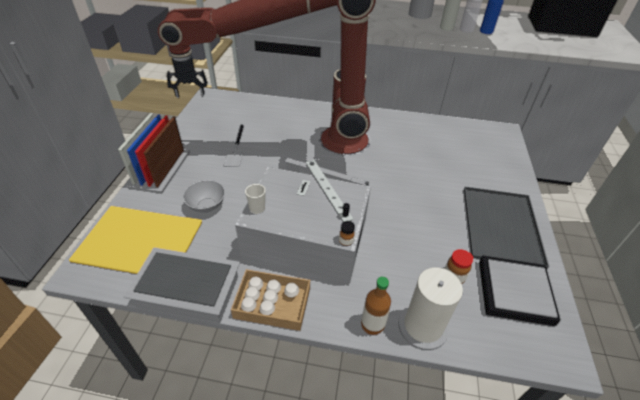

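The top view shows the knob at about (279,170), the pivot at (330,242), the hinge at (264,228) and the foot at (331,204). The spice jar is at (272,140), close beyond the knob. I'll enlarge this area.

Run:
```python
from h import *
im=cv2.imread("pics/top1.png")
c=cv2.resize(im[125:265,250:400],None,fx=4,fy=4,interpolation=cv2.INTER_CUBIC);cv2.imwrite("pics/crop1.png",c)
```

```text
(no output)
```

View pics/crop1.png

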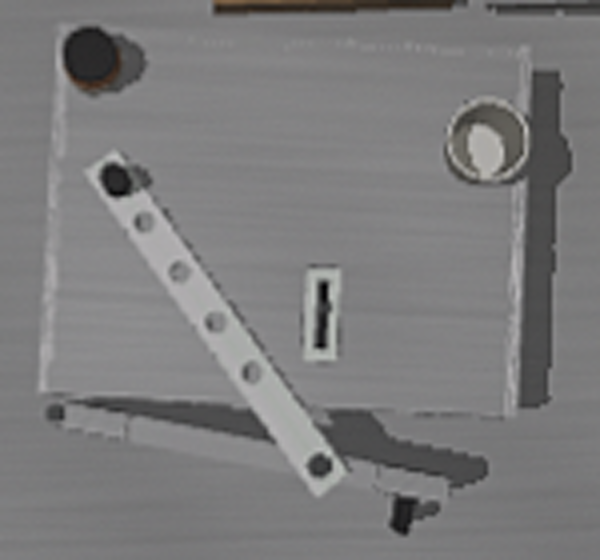

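The crop shows the knob top at (117,178), pivot (319,465), hinge (55,413) and foot corners (309,267), (340,267), (338,358), (304,360). The peg isn't clearly visible in the slot.

Run:
```python
from h import *
p=camera_params("top")
f=lambda u,v,z:atz(p,(250+u/4-.4,125+v/4-.4),z)
for n,u,v,z in [("knob",117,178,.225),("pivot",319,465,.183),("hinge",55,413,.176),("foot",322.5,313,.173),("h1",251,371,.181),("h2",215,321,.181),("h3",179,271,.181),("h4",144,221,.181),("FL",43,390,.17),("FR",515,412,.17),("BR",530,50,.17),("BL",58,25,.17),("jar",92,54,.235),("cup",487,141,.245),("f1",309,267,.173),("f2",340,267,.173),("f3",338,358,.173),("f4",304,360,.173)]:
    print(n,np.round(f(u,v,z),4))
print(p["tvec"],camera_params("wrist"))
```

```text
knob [0.626 0.07  0.225]
pivot [ 0.4138 -0.0718  0.183 ]
hinge [0.4575 0.1229 0.176 ]
foot [ 0.5266 -0.0782  0.173 ]
h1 [ 0.4847 -0.0235  0.181 ]
h2 [0.5225 0.0021 0.181 ]
h3 [0.5604 0.0279 0.181 ]
h4 [0.5984 0.053  0.181 ]
FL [0.4749 0.132  0.17  ]
FR [ 0.4486 -0.2201  0.17  ]
BR [ 0.7217 -0.2418  0.17  ]
BL [0.7502 0.115  0.17  ]
jar [0.7156 0.0855 0.235 ]
cup [ 0.6432 -0.1967  0.245 ]
f1 [ 0.5613 -0.0691  0.173 ]
f2 [ 0.5607 -0.0923  0.173 ]
f3 [ 0.4927 -0.0887  0.173 ]
f4 [ 0.4919 -0.0633  0.173 ]
[-0.00326083  0.56264705  1.6746465 ] {'fovy': 66.59839248446075, 'cx': 318.22139902547156, 'cy': 203.97048648647294, 'dist': array([-0.03568943,  0.        ,  0.        ,  0.        ,  0.        ]), 'hand_eye': array([[ 1.03129461e-05, -9.50072595e-01, -3.12028946e-01,
         7.96594782e-02],
       [ 1.00000000e+00,  1.61799351e-05, -1.62137742e-05,
        -2.46441654e-04],
       [ 2.04528706e-05, -3.12028946e-01,  9.50072595e-01,
        -1.41877919e-01],
       [ 0.00000000e+00,  0.00000000e+00,  0.00000000e+00,
         1.00000000e+00]])}
```

```bash
cat >> h.py <<'E'
def pose(yaw,tilt=0):
    # tool x horizontal at world yaw, z down; tilt raises tool x end (bar lifting)
    c,s=np.cos(yaw),np.sin(yaw)
    M=np.array([[c,s,0],[s,-c,0],[0,0,-1.]])
    return R.from_rotvec(tilt*np.array([s,-c,0])).as_matrix()@M
def plan(p,yaw,tilt=0,s=None):
    s=s or state();q=s["tool_rot"];M=R.from_quat([q[1],q[2],q[3],q[0]]).as_matrix()
    print("sh",np.round(M.T@(np.array(p)-s["tool_pos"])/.025,2),"rot",np.round(np.degrees(R.from_matrix(M.T@pose(yaw,tilt)).as_rotvec())/8,2))
E
python3 - <<'E'
from h import *
plan([.55,0,.30],np.radians(33.8)); plan([.35,-.35,.30],np.radians(33.8))
E
```

```text
sh [ 21.03 -18.53  -2.75] rot [-0.01 -0.   -2.09]
sh [ 9.27 -7.49 -2.78] rot [-0.01 -0.   -2.09]
```

Emit:
jog_arm:
  targets:
    - [[2.3,-1.9,-2.8],[0,0,-0.5],100]
    - [[4.6,-3.8,-2.8],[0,0,-1],100]
    - [[6.9,-5.7,-2.8],[0,0,-1.5],100]
    - [[9.3,-7.5,-2.8],[0,0,-2.1],100]
    - [[11.2,-9.2,-2.8],[0,0,-2.1],100]
    - [[13.1,-11,-2.8],[0,0,-2.1],100]
    - [[15,-12.8,-2.8],[0,0,-2.1],100]
    - [[17,-14.6,-2.8],[0,0,-2.1],100]

```text
time: 1.1
tool_pos: [0.4424, -0.1904, 0.3008]
tool_rot: [0.0, 0.957, 0.291, 0.0]
contact_force: [0.4, -0.6, 0.0]
gripper_width: 1.003
grasp_force: 0.0
```

Run:
```python
from h import *
plan([.55,0,.30],np.radians(33.8))
```

```text
sh [ 7.82 -3.93  0.03] rot [ 0.   -0.    0.01]
```

Emit:
jog_arm:
  targets:
    - [[2,-1,0],[0,0,0],100]
    - [[4,-2,0],[0,0,0],100]
    - [[6,-3,0],[0,0,0],100]
    - [[7.5,-3.7,0],[0,0,0],100]
    - [[7.5,-3.7,0],[0,0,0],100]
    - [[7.5,-3.7,0],[0,0,0],100]

```text
time: 1.85
tool_pos: [0.5456, -0.0115, 0.3006]
tool_rot: [-0.0, 0.957, 0.291, -0.001]
contact_force: [1.3, -0.1, 0.7]
gripper_width: 0.999
grasp_force: 0.0
```

Run:
```python
from h import *
import json
s,im,_=snap("wrist","w1"); np.save("pics/w1T.npy",wristT(camera_params("wrist"),s)); print(s["tool_pos"],s["joint_vel"].round(3))
p=camera_params("wrist");T=wristT(p,s);Ti=np.linalg.inv(T)
for q in [(.527,-.078,.173),(.626,.07,.225)]:
    c=Ti@np.r_[q,1]; print(cv2.projectPoints(np.array([c[:3]]),np.zeros(3),np.zeros(3),K(p),p["dist"])[0].ravel())
```

```text
[ 0.54562824 -0.01145872  0.30055727] [-0.021 -0.014  0.004  0.001  0.     0.002]
[364.54038257 246.39436906]
[283.7233244   52.43307447]
```

View pics/w1.png

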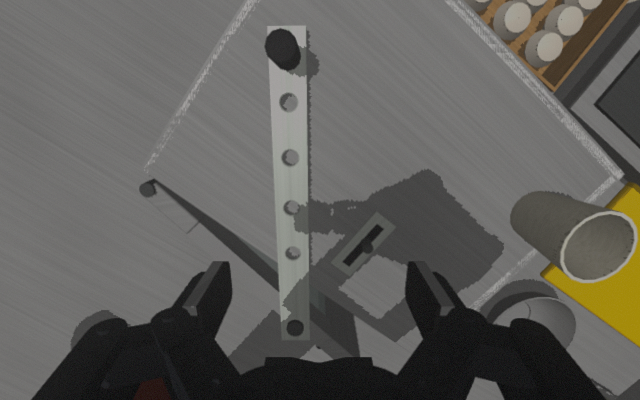

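In the wrist view the foot's slot runs from (345,265) to (383,228), and the peg stands near (367,247). The knob is at (283,48) and the pivot at (295,328). I'll enlarge the foot.

Run:
```python
from h import *
im=cv2.imread("pics/w1.png")
a=cv2.resize(im[205:285,325:405],None,fx=7,fy=7,interpolation=cv2.INTER_CUBIC)
a=cv2.convertScaleAbs(a,alpha=1.6,beta=10)
cv2.imwrite("pics/crop2.png",a)
```

```text
(no output)
```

View pics/crop2.png

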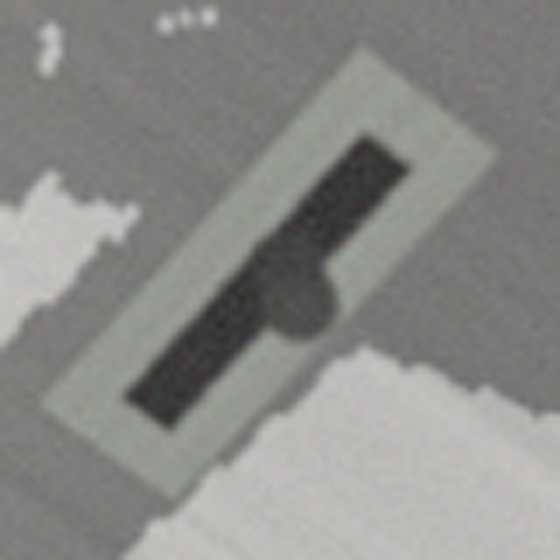

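The peg's top disc is centred at crop (303,304), with its base near (278,268). The foot corners are (367,45), (497,155), (172,497) and (45,403).

Run:
```python
from h import *
p=camera_params("wrist");T=np.load("pics/w1T.npy")
f=lambda u,v,z:atz(p,(325+u/7-.43,205+v/7-.43),z,T)
P=f(303,304,.189);print("peg",P)
C=[f(*c,.173) for c in [(367,45),(497,155),(172,497),(45,403)]];F=np.mean(C,0);print("foot",F)
ax=(C[0]+C[1]-C[2]-C[3])[:2];yaw=np.arctan2(ax[1],ax[0]);print("yaw",np.degrees(yaw),np.linalg.norm(ax)/2)
x=np.array([np.cos(yaw),np.sin(yaw)]);y=np.array([-x[1],x[0]]);d=(P-F)[:2];print("peg in foot",d@x,d@y)
g=lambda u,v,z:atz(p,(u,v),z,T)
k=g(281,46,.225);k2=g(283,49,.22);piv=g(295,328,.183);h=g(148,188,.176);print("knob",k,"piv",piv,"hinge",h,np.linalg.norm((piv-h)[:2]),np.linalg.norm((k-piv)[:2]))
for u,v in [(289,102),(290,157),(292,208),(293,253)]: print(g(u,v,.181))
Pp=(F[:2]+(d@x)*x)
for nm,H in [("top",np.array([.4575,.1229])),("wr",h[:2])]:
    D=Pp-H;L=np.linalg.norm(D);a=(L*L+.2**2-.177**2)/(2*L);hh=np.sqrt(.04-a*a);u=D/L
    for sg in (1,-1):
        Q=H+a*u+sg*hh*np.array([-u[1],u[0]]);b=(Pp-Q)/.177
        print(nm,sg,"Q",Q,"knob",Q+.258*b,"bar yaw",np.degrees(np.arctan2(b[1],b[0])),"door",np.arctan2(*(Q-H)[::-1])+np.pi/2-yaw)
```

```text
peg [ 0.53242845 -0.07490949  0.189     ]
foot [ 0.52747069 -0.07531879  0.173     ]
yaw -4.5726878941146385 0.06857243813544373
peg in foot 0.004909349353039542 0.0008032523697159026
knob [0.62827278 0.07350762 0.225     ] piv [ 0.41410167 -0.07005293  0.183     ] hinge [0.46471248 0.12253289 0.176     ] 0.1991249600568451 0.2578350122775579
[0.59975286 0.05412318 0.181     ]
[0.56202549 0.02930898 0.181     ]
[0.52374144 0.00302484 0.181     ]
[ 0.48581202 -0.02207784  0.181     ]
top 1 Q [0.64705309 0.05910638] knob [ 0.47987976 -0.1374059 ] bar yaw -130.3878699395978 door 1.3259642874075444
top -1 Q [ 0.35722063 -0.05014348] knob [ 0.61251495 -0.08741019] bar yaw -8.305119353948077 door -0.4454040275865983
wr 1 Q [0.65265306 0.0541345 ] knob [ 0.47731706 -0.13513063] bar yaw -132.81215068531367 door 1.3015689543490605
wr -1 Q [ 0.35779322 -0.04648863] knob [ 0.61225292 -0.08908276] bar yaw -9.502668050611975 door -0.48422154324331196
```

Run:
```python
from h import *
plan([.627,.072,.26],np.radians(33.8)); plan([.627,.072,.190],np.radians(33.8))
```

```text
sh [ 4.57 -0.97  1.63] rot [-0.    0.01  0.  ]
sh [ 4.58 -0.97  4.43] rot [-0.    0.01  0.  ]
```

Emit:
jog_arm:
  targets:
    - [[2.2,-0.5,0.8],[0,0,0],60]
    - [[4.5,-0.95,1.5],[0,0,0],60]
    - [[4.5,-0.95,1.5],[0,0,0],60]
    - [[4.5,-0.95,1.5],[0,0,0],60]
    - [[4.5,-0.95,2.5],[0,0,0],60]
    - [[4.5,-0.95,3.5],[0,0,0],60]
    - [[4.5,-0.95,4.4],[0,0,0],60]
    - [[4.5,-0.95,4.4],[0,0,0],60]

```text
time: 2.9
tool_pos: [0.6247, 0.0703, 0.1893]
tool_rot: [-0.0, 0.957, 0.291, -0.002]
contact_force: [0.7, 0.6, 0.9]
gripper_width: 0.601
grasp_force: 0.0
```

Run:
```python
from h import *
s,im,_=snap("wrist","w2");print(s["tool_pos"],s["contact_force"])
```

```text
[0.62472706 0.07034824 0.18933427] [0.72876669 0.58347749 0.9061157 ]
```

View pics/w2.png

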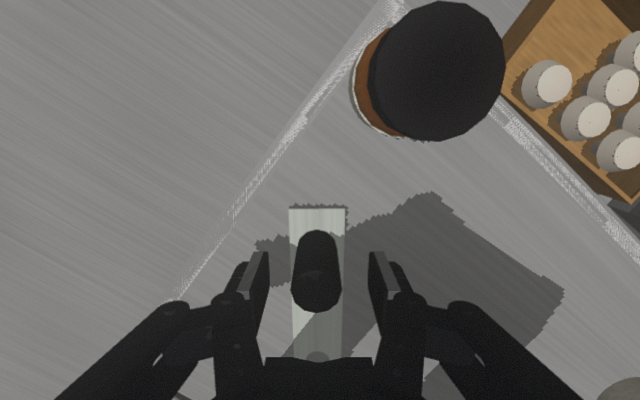

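The knob is centred between the pads, with its top disc at about (317,290), and it lies along the bar as planned. I'll check its position before closing.

Run:
```python
from h import *
p=camera_params("wrist");s=state();T=wristT(p,s)
k=atz(p,(316,289),.225,T);print(k); plan([k[0],k[1],.189],np.radians(33.8))
```

```text
[0.63125155 0.07576708 0.225     ]
sh [ 0.3  -0.05  0.08] rot [-0.  0.  0.]
```

Emit:
jog_arm:
  targets:
    - [[0.2,-0.02,0],[0,0,0],60]
    - [[0.2,-0.02,0],[0,0,0],20]
    - [[0.2,-0.02,0],[0,0,0],10]
    - [[0.2,-0.02,0],[0,0,0],10]
    - [[0.2,-0.02,0],[0,0,0],10]
    - [[0.2,-0.02,0],[0,0,0],10]

```text
time: 3.7
tool_pos: [0.6303, 0.0746, 0.1913]
tool_rot: [-0.0, 0.957, 0.291, 0.0]
contact_force: [1.1, 1.3, 1.1]
gripper_width: 0.237
grasp_force: 58.7
```

Run:
```python
from h import *
s=state();print(s["tool_pos"],s["contact_force"],s["gripper_width"],s["grasp_force"])
```

```text
[0.63029869 0.07459354 0.19132303] [1.12789756 1.27575037 1.08022923] 0.2367347498642769 58.734042048454285
```

```bash
cat >> h.py <<'E'
H=np.array([.461,.1227]);PEG=np.array([.532,-.0755]);D0=[.002,0.,.0155]  # TCP offset from knob in bar frame
def Rbar(psi,th):
    return R.from_euler("ZY",[psi,-th]).as_matrix()
def tcp(Q,psi,th):
    B=Rbar(psi,th);p=np.r_[Q,.176]+B@np.array([.258+D0[0],D0[1],D0[2]])
    return p,B@np.diag([1,-1,-1.])
def ik_hole(P,th):
    r=.177*np.cos(th);D=P-H;L=np.linalg.norm(D);a=(L*L+.04-r*r)/(2*L);h=np.sqrt(.04-a*a);u=D/L
    Q=H+a*u-h*np.array([-u[1],u[0]]);b=P-Q;return Q,np.arctan2(b[1],b[0])
def rows(wps,s=None):
    s=s or state();q=s["tool_rot"];M=R.from_quat([q[1],q[2],q[3],q[0]]).as_matrix()
    for w in wps:
        p,m=tcp(*w);a=np.round(M.T@(p-s["tool_pos"])/.025,2);b=np.round(np.degrees(R.from_matrix(M.T@m).as_rotvec())/8,2)
        print([a.tolist(),b.tolist()])
E
python3 - <<'E'
from h import *
psi0=np.radians(33.8);Q0=np.array([.414,-.071])
T0=state()["tool_pos"];b=np.array([np.cos(psi0),np.sin(psi0)]);n=np.array([-b[1],b[0]])
d=T0[:2]-Q0;print("off",d@b-.258,d@n)
Q1,psi1=ik_hole(PEG,.15)
ph=lambda Q:np.arctan2(*(Q-H)[::-1])
print(Q1,np.degrees(psi1),ph(Q0),ph(Q1))
rows([(Q0,psi0,t) for t in (.04,.08,.12,.15)])
print()
for k in np.linspace(0,1,9)[1:]:
    f=ph(Q0)+k*(ph(Q1)-ph(Q0));rows([(H+.2*np.array([np.cos(f),np.sin(f)]),psi0+k*(psi1-psi0),.15)])
E
```

```text
off 0.002733905179324869 0.0006599568676322857
[ 0.35895822 -0.0493101 ] -8.606405857372225 -1.8088391069850247 -2.106223992944243
[[-0.06, 0.03, -0.42], [0.0, 0.28, 0.01]]
[[-0.11, 0.03, -0.84], [0.0, 0.57, 0.01]]
[[-0.18, 0.03, -1.25], [0.0, 0.85, 0.01]]
[[-0.24, 0.03, -1.55], [0.0, 1.07, 0.01]]

[[-0.5, 0.76, -1.55], [-0.05, 1.07, 0.67]]
[[-0.82, 1.47, -1.55], [-0.1, 1.07, 1.33]]
[[-1.22, 2.15, -1.55], [-0.15, 1.06, 1.99]]
[[-1.69, 2.8, -1.56], [-0.2, 1.06, 2.65]]
[[-2.23, 3.41, -1.56], [-0.25, 1.05, 3.31]]
[[-2.84, 3.98, -1.56], [-0.3, 1.04, 3.98]]
[[-3.52, 4.49, -1.56], [-0.35, 1.03, 4.64]]
[[-4.26, 4.95, -1.56], [-0.4, 1.02, 5.3]]
```

Emit:
jog_arm:
  targets:
    - [[-0.04,0,-0.2],[0,0.14,0],10]
    - [[-0.06,0,-0.42],[0,0.28,0],10]
    - [[-0.09,0,-0.64],[0,0.42,0],10]
    - [[-0.12,0,-0.84],[0,0.57,0],10]
    - [[-0.18,0,-1.25],[0,0.85,0],10]
    - [[-0.24,0,-1.55],[0,1.07,0],10]
    - [[-0.24,0,-1.55],[0,1.07,0],10]
    - [[-0.24,0,-1.55],[0,1.07,0],10]

```text
time: 4.7
tool_pos: [0.625, 0.0709, 0.2297]
tool_rot: [-0.022, 0.954, 0.29, 0.071]
contact_force: [1.1, 1.1, -0.6]
gripper_width: 0.239
grasp_force: 58.6
```

Run:
```python
from h import *
D0[0]=.0027
psi0=np.radians(33.8);Q0=np.array([.414,-.071])
Q1,psi1=ik_hole(PEG,.15)
ph=lambda Q:np.arctan2(*(Q-H)[::-1])
s=state();print(s["contact_force"],s["ft_torque"],s["grasp_force"])
for k in np.linspace(0,1,13)[1:]:
    f=ph(Q0)+k*(ph(Q1)-ph(Q0));rows([(H+.2*np.array([np.cos(f),np.sin(f)]),psi0+k*(psi1-psi0),.15)],s)
```

```text
[ 1.07664507  1.14311665 -0.59892192] [ 0.06191818 -0.01514554 -0.09857944] 58.6486029624939
[[-0.12, 0.52, -0.04], [-0.07, 0.01, 0.44]]
[[-0.31, 1.0, -0.07], [-0.13, 0.01, 0.88]]
[[-0.53, 1.47, -0.1], [-0.2, 0.01, 1.32]]
[[-0.78, 1.93, -0.14], [-0.26, 0.01, 1.75]]
[[-1.07, 2.37, -0.18], [-0.33, 0.01, 2.19]]
[[-1.39, 2.8, -0.23], [-0.4, 0.01, 2.63]]
[[-1.74, 3.22, -0.28], [-0.46, 0.01, 3.06]]
[[-2.12, 3.61, -0.34], [-0.53, 0.01, 3.5]]
[[-2.53, 3.99, -0.4], [-0.59, 0.01, 3.94]]
[[-2.97, 4.34, -0.47], [-0.66, 0.0, 4.38]]
[[-3.44, 4.66, -0.54], [-0.72, 0.0, 4.81]]
[[-3.93, 4.96, -0.61], [-0.79, 0.0, 5.25]]
```

Emit:
jog_arm:
  targets:
    - [[-0.12,0.52,-0.04],[-0.07,0,0.44],10]
    - [[-0.31,1.0,-0.07],[-0.13,0,0.88],10]
    - [[-0.53,1.47,-0.1],[-0.2,0,1.32],10]
    - [[-0.78,1.93,-0.14],[-0.26,0,1.75],10]
    - [[-1.07,2.37,-0.18],[-0.33,0,2.19],10]
    - [[-1.39,2.8,-0.23],[-0.4,0,2.63],10]
    - [[-1.74,3.22,-0.28],[-0.46,0,3.06],10]
    - [[-2.12,3.61,-0.34],[-0.53,0,3.5],10]

```text
time: 5.7
tool_pos: [0.6311, -0.0342, 0.23]
tool_rot: [-0.003, 0.996, 0.048, 0.075]
contact_force: [1.9, 0.8, 0.2]
gripper_width: 0.237
grasp_force: 58.7
```

Run:
```python
from h import *
D0[0]=.0027
psi0=np.radians(33.8);Q0=np.array([.414,-.071])
Q1,psi1=ik_hole(PEG,.15)
ph=lambda Q:np.arctan2(*(Q-H)[::-1])
s=state();print(s["contact_force"],s["ft_torque"],s["grasp_force"])
for k in np.linspace(0,1,13)[8:]:
    f=ph(Q0)+k*(ph(Q1)-ph(Q0));rows([(H+.2*np.array([np.cos(f),np.sin(f)]),psi0+k*(psi1-psi0),.15)],s)
```

```text
[1.89110629 0.84928302 0.22976731] [ 0.02173205 -0.12520984 -0.03459935] 58.6907958984375
[[-0.01, -0.01, -0.01], [0.01, 0.0, -0.01]]
[[-0.2, 0.52, -0.04], [-0.06, 0.0, 0.43]]
[[-0.42, 1.04, -0.07], [-0.13, 0.0, 0.87]]
[[-0.68, 1.55, -0.11], [-0.19, 0.0, 1.3]]
[[-0.97, 2.05, -0.16], [-0.26, 0.0, 1.74]]
```

Emit:
jog_arm:
  targets:
    - [[-0.2,0.52,-0.04],[-0.06,0,0.43],10]
    - [[-0.42,1.04,-0.07],[-0.13,0,0.87],10]
    - [[-0.68,1.55,-0.11],[-0.19,0,1.3],10]
    - [[-0.97,2.05,-0.16],[-0.26,0,1.74],10]
    - [[-0.97,2.05,-0.16],[-0.26,0,1.74],10]
    - [[-0.97,2.05,-0.16],[-0.26,0,1.74],10]

```text
time: 6.45
tool_pos: [0.611, -0.0868, 0.23]
tool_rot: [0.006, 0.995, -0.074, 0.074]
contact_force: [-0.1, 0.8, -1.5]
gripper_width: 0.24
grasp_force: 58.7
```

Run:
```python
from h import *
s,a,_=snap("top","top2");_,b,_=snap("scene","scene2");snap("wrist","w3")
print(s["tool_pos"],s["contact_force"],s["ft_torque"])
A=cv2.resize(a[140:270,250:380],None,fx=3,fy=3,interpolation=cv2.INTER_CUBIC)
B=cv2.resize(b[140:270,240:370],None,fx=3,fy=3,interpolation=cv2.INTER_CUBIC)
cv2.imwrite("pics/crop3.png",np.hstack([A,B])[:,:,::-1])
```

```text
[ 0.61103194 -0.08678479  0.23000602] [-0.05129537  0.7814101  -1.54897811] [ 0.05591517  0.21093694 -0.0275921 ]
```

View pics/crop3.png

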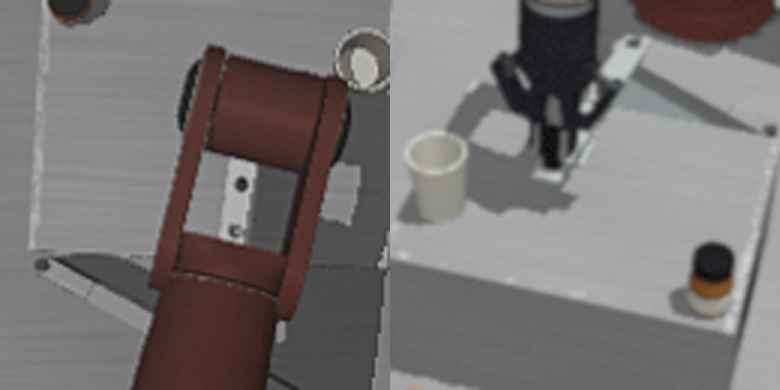

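The top view shows two adjacent bar holes through the arm, at crop (241,183) and (236,230). The upper one is dark, so it may be over the slot.

Run:
```python
from h import *
p=camera_params("top")
im=cv2.imread("pics/top2.png")
cv2.imwrite("pics/crop4.png",cv2.resize(im[188:224,312:352],None,fx=14,fy=14,interpolation=cv2.INTER_CUBIC))
for u,v,z in [(241,183,.2075),(236,230,.2005)]: print(atz(p,(250+u/3-.33,140+v/3-.33),z))
```

```text
[ 0.53129939 -0.07615118  0.2075    ]
[ 0.48588833 -0.07020298  0.2005    ]
```

View pics/crop4.png

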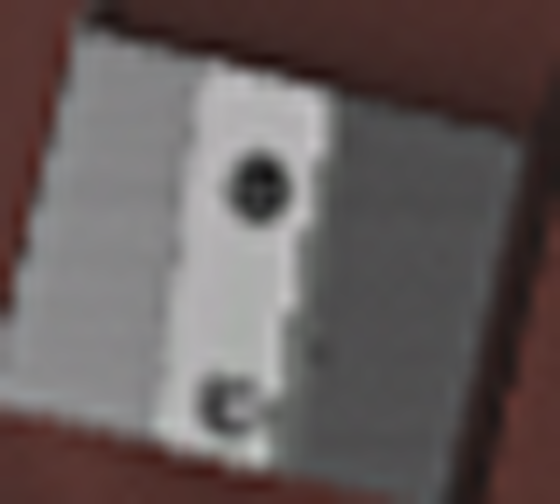

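The dark hole (258,187) lies over the peg to within about 1 mm. Now I'll lower gently along the linkage.

```bash
cat > low.py <<'E'
from h import *
import sys
D0[0]=.0027
s=state();print(s["time"],s["tool_pos"].round(4),s["contact_force"].round(2),s["ft_torque"].round(3),s["grasp_force"])
off=np.array([float(sys.argv[1]),float(sys.argv[2])])/1000
for t in map(float,sys.argv[3:]): print(t,end=" ");rows([(*ik_hole(PEG+off,t),t)],s)
E
python3 low.py 0 0 .12 .10 .08 .07 .06 .05
```

```text
6.6 [ 0.6111 -0.0867  0.2301] [-1.    0.21 -1.26] [ 0.053  0.299 -0.041] 58.65496337413788
0.12 [[0.01, 0.04, 0.31], [-0.0, -0.2, 0.03]]
0.1 [[-0.0, 0.04, 0.51], [-0.0, -0.34, 0.04]]
0.08 [[-0.01, 0.04, 0.72], [-0.0, -0.49, 0.04]]
0.07 [[-0.02, 0.04, 0.82], [-0.0, -0.56, 0.04]]
0.06 [[-0.03, 0.04, 0.93], [-0.0, -0.63, 0.05]]
0.05 [[-0.03, 0.04, 1.03], [-0.0, -0.7, 0.05]]
```

Emit:
jog_arm:
  targets:
    - [[0,0.02,0.31],[0,-0.2,0.03],10]
    - [[0,0.04,0.51],[0,-0.34,0.04],10]
    - [[0,0.04,0.72],[0,-0.49,0.04],10]
    - [[0,0.04,0.72],[0,-0.49,0.04],10]
    - [[0,0.04,0.72],[0,-0.49,0.04],10]

```text
time: 7.22
tool_pos: [0.6138, -0.0885, 0.2128]
tool_rot: [0.003, 0.996, -0.077, 0.04]
contact_force: [0.6, -0.0, -1.3]
gripper_width: 0.236
grasp_force: 58.7
```

Emit:
jog_arm:
  targets:
    - [[0,0,0.05],[0,-0.04,0],10]
    - [[0,0,0.1],[0,-0.07,0],10]
    - [[0,0,0.1],[0,-0.07,0],10]

```text
time: 7.6
tool_pos: [0.6141, -0.0886, 0.2105]
tool_rot: [0.003, 0.996, -0.077, 0.036]
contact_force: [1.1, 0.3, -0.7]
gripper_width: 0.237
grasp_force: 58.7
```

```bash
python3 low.py 0 0 .08 .07 .065 .06 .055 .05
```

```text
7.6 [ 0.6141 -0.0886  0.2105] [ 1.13  0.32 -0.73] [-0.051 -0.095 -0.056] 58.70491325855255
0.08 [[-0.03, -0.01, -0.08], [-0.0, 0.06, -0.01]]
0.07 [[-0.03, -0.01, 0.03], [-0.0, -0.01, -0.0]]
0.065 [[-0.03, -0.01, 0.08], [-0.0, -0.05, -0.0]]
0.06 [[-0.03, -0.01, 0.13], [-0.0, -0.08, -0.0]]
0.055 [[-0.03, -0.01, 0.18], [-0.0, -0.12, -0.0]]
0.05 [[-0.03, -0.01, 0.24], [-0.0, -0.15, -0.0]]
```

Emit:
jog_arm:
  targets:
    - [[-0.02,0,0.04],[0,-0.03,0],10]
    - [[-0.03,0,0.08],[0,-0.05,0],10]
    - [[-0.03,0,0.08],[0,-0.05,0],10]

```text
time: 7.98
tool_pos: [0.6135, -0.0884, 0.2083]
tool_rot: [0.002, 0.997, -0.077, 0.032]
contact_force: [1.6, 0.0, -0.3]
gripper_width: 0.238
grasp_force: 58.7
```

Emit:
jog_arm:
  targets:
    - [[0,0,0.03],[0,-0.02,0],10]
    - [[0,0,0.06],[0,-0.04,0],10]
    - [[0,0,0.06],[0,-0.04,0],10]

```text
time: 8.35
tool_pos: [0.6135, -0.0884, 0.2067]
tool_rot: [0.002, 0.997, -0.077, 0.029]
contact_force: [1.3, 0.6, -0.9]
gripper_width: 0.238
grasp_force: 58.7
```

Emit:
jog_arm:
  targets:
    - [[0,0,0.04],[0,-0.03,0],10]
    - [[0,0,0.08],[0,-0.06,0],10]
    - [[0,0,0.08],[0,-0.06,0],10]

```text
time: 8.72
tool_pos: [0.6136, -0.0885, 0.2047]
tool_rot: [0.002, 0.997, -0.077, 0.025]
contact_force: [1.0, 0.3, -1.2]
gripper_width: 0.238
grasp_force: 58.7
```

```bash
python3 low.py 0 0 .055 .05 .04 .03 .02 .01 0
```

```text
8.725 [ 0.6136 -0.0885  0.2047] [ 1.02  0.31 -1.16] [ 0.004 -0.235 -0.054] 58.70453417301178
0.055 [[0.01, -0.01, -0.05], [-0.0, 0.04, -0.0]]
0.05 [[0.01, -0.01, 0.01], [-0.0, -0.0, -0.0]]
0.04 [[0.01, -0.01, 0.11], [-0.0, -0.07, -0.0]]
0.03 [[0.01, -0.01, 0.22], [-0.0, -0.14, 0.0]]
0.02 [[0.01, -0.01, 0.32], [-0.0, -0.22, 0.0]]
0.01 [[0.02, -0.01, 0.42], [-0.0, -0.29, 0.0]]
0.0 [[0.02, -0.01, 0.53], [-0.0, -0.36, 0.0]]
```

No contact force, so the hole appears to have gone over the peg. I'll keep lowering in small steps.

Emit:
jog_arm:
  targets:
    - [[0,0,0.04],[0,-0.03,0],10]
    - [[0,0,0.08],[0,-0.06,0],10]
    - [[0,0,0.11],[0,-0.08,0],10]
    - [[0,0,0.11],[0,-0.08,0],10]

```text
time: 9.22
tool_pos: [0.6138, -0.0885, 0.202]
tool_rot: [0.001, 0.997, -0.077, 0.019]
contact_force: [1.4, 0.1, -0.8]
gripper_width: 0.238
grasp_force: 58.7
```

Emit:
jog_arm:
  targets:
    - [[0,0,0.04],[0,-0.03,0],10]
    - [[0,0,0.08],[0,-0.05,0],10]
    - [[0,0,0.11],[0,-0.07,0],10]
    - [[0,0,0.11],[0,-0.07,0],10]

```text
time: 9.72
tool_pos: [0.6138, -0.0885, 0.1992]
tool_rot: [0.001, 0.997, -0.077, 0.015]
contact_force: [1.2, 0.8, -1.3]
gripper_width: 0.241
grasp_force: 58.7
```

Emit:
jog_arm:
  targets:
    - [[0,0,0.04],[0,-0.03,0],10]
    - [[0,0,0.08],[0,-0.05,0],10]
    - [[0,0,0.11],[0,-0.07,0],10]
    - [[0,0,0.15],[0,-0.1,0],10]
    - [[0,0,0.15],[0,-0.1,0],10]

```text
time: 10.35
tool_pos: [0.614, -0.0885, 0.1955]
tool_rot: [0.0, 0.997, -0.077, 0.008]
contact_force: [2.3, -0.7, -0.7]
gripper_width: 0.234
grasp_force: 58.7
```

```bash
python3 low.py 0 0 .02 .015 .01 .005 0
```

```text
10.35 [ 0.614  -0.0885  0.1955] [ 2.25 -0.71 -0.74] [ 0.091 -0.195 -0.137] 58.699647188186646
0.02 [[0.02, -0.01, -0.05], [-0.0, 0.03, 0.0]]
0.015 [[0.02, -0.01, 0.0], [-0.0, -0.0, 0.0]]
0.01 [[0.02, -0.01, 0.06], [-0.0, -0.04, 0.0]]
0.005 [[0.02, -0.01, 0.11], [-0.0, -0.07, 0.0]]
0.0 [[0.03, -0.01, 0.16], [-0.0, -0.11, 0.0]]
```

Emit:
jog_arm:
  targets:
    - [[0,0,0.04],[0,-0.03,0],10]
    - [[0,0,0.08],[0,-0.05,0],10]
    - [[0,0,0.12],[0,-0.08,0],10]
    - [[0,0,0.12],[0,-0.08,0],10]

```text
time: 10.85
tool_pos: [0.6141, -0.0885, 0.1927]
tool_rot: [-0.0, 0.997, -0.077, 0.002]
contact_force: [0.4, 0.9, 1.1]
gripper_width: 0.243
grasp_force: 58.7
```

```bash
python3 low.py 0 0 0
```

```text
10.85 [ 0.6141 -0.0885  0.1927] [0.4  0.86 1.13] [ 0.02  -0.175 -0.163] 58.72546970844269
0.0 [[0.02, -0.01, 0.05], [-0.0, -0.03, 0.0]]
```

The bar's weight is now off the fingers. I'll release and rise.

Emit:
jog_arm:
  targets:
    - [[0,0,0],[0,0,0],30]
    - [[0,0,0],[0,0,0],50]
    - [[0,0,0],[0,0,0],60]
    - [[0,0,0],[0,0,0],60]
    - [[0,0,0],[0,0,0],60]
    - [[0,0,0],[0,0,0],60]

```text
time: 11.6
tool_pos: [0.614, -0.0885, 0.1926]
tool_rot: [-0.0, 0.997, -0.077, 0.002]
contact_force: [0.3, -0.4, 0.6]
gripper_width: 0.604
grasp_force: 0.0
```

Emit:
jog_arm:
  targets:
    - [[0,0,-0.8],[0,0,0],60]
    - [[0,0,-2],[0,0,0],60]
    - [[0,0,-4],[0,0,0],60]
    - [[-1.5,0,-5],[0,0,0],60]
    - [[-3,0,-5],[0,0,0],60]
    - [[-3,0,-5],[0,0,0],60]
    - [[-3,0,-5],[0,0,0],60]

```text
time: 12.48
tool_pos: [0.5398, -0.0771, 0.3184]
tool_rot: [0.0, 0.997, -0.077, 0.003]
contact_force: [0.4, -0.1, -0.4]
gripper_width: 0.598
grasp_force: 0.0
```

Run:
```python
from h import *
s,im,_=snap("wrist","w4");print(s["tool_pos"],s["contact_force"],s["gripper_width"])
np.save("pics/w4T.npy",wristT(camera_params("wrist"),s))
```

```text
[ 0.53979624 -0.07708297  0.31837978] [ 0.38031167 -0.12924825 -0.43881732] 0.5978314509569498
```

View pics/w4.png

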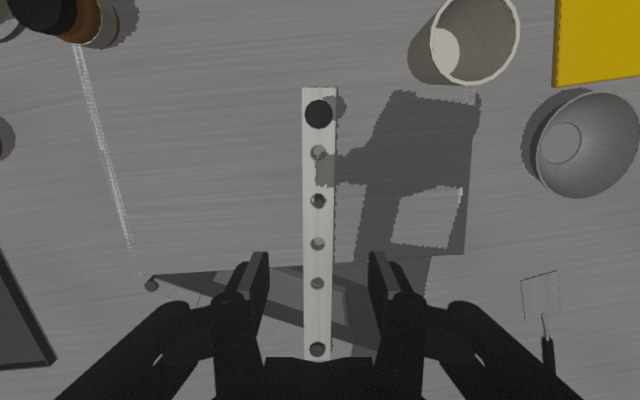

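The bar lies flat and released. Its holes are at rows 283, 243, 200 and 152, and the third one, at (318,200), is dark with the peg in it. The door stands ajar and the cup and jars are undisturbed.

```bash
python3 -c "
from plant import *
print(job_done())"
```

```text
the job is handed in; nothing more can be done
None
```

I dropped the stay bar's third hole over the roof peg with no sign of forcing and let go of it, so the door stands ajar at roughly 0.45 rad with the jars, cup and bowl untouched; I handed the job in after about 12.5 s of robot time, and no verdict came back.

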